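# Pack the mahjong counter boxes and lock the keeper

## Task

Pack up the mahjong counters: pull the tray's white transport catch fully out, then slide the red grip back until the brass keeper bar is fully open, and drop every counter box on the cabinet top into a pocket of the tray, one box to a pocket, each lying flat on the pocket floor. When all of them are in, slide the keeper bar fully home over the boxes again, push the catch fully in to lock it, and let go; leave everything else where it stands.

Things in the scene. Friction and masses are not known exactly. Their poses are not given: they have to be found in the camera images.
- tray: Dark wooden tray fixed to the cabinet top, five pockets side by side along its y (pitch 72 mm). Origin: on the cabinet top under the middle pocket's centre; x points to its wide solid rear edge, away from the robot; z up. It spans x -65 to +95, y -186 to +186 mm. Wall tops are 22 mm above the cabinet top, green pocket floors 8 mm; walls between pockets 28 mm thick.
- keeper (a joint): Brass keeper bar's place along the tray's x, in m: 0 = closed stop (bar across the middle of all pockets), 0.075 = open stop (bar over the rear edge). Starts at 0, held there by the catch; stays where left; friction 2.5 N. Bar 22 mm wide, 398 mm long (y), underside 48 mm and top 56 mm above the cabinet top (6 mm above seated boxes), legs at its ends.
- keeper_grip (a point): Centre of the red grip block on the middle of the keeper bar: 24 mm (tray x) by 40 mm (tray y) by 32 mm tall; this point is 72 mm above the cabinet top, the block's top 88 mm, its foot (bar's top) 56 mm. Moves with the bar; axes as the tray's.
- catch (a joint): Transport catch at the tray's +y end, its place along the tray's y in m: 0 = locked stop (its bolt holds the keeper bar within 3 mm of its closed stop), 0.040 = released stop (pulled out, away from the tray). Starts at 0 to 0.008; stays where left; friction 2.5 N. Push it in only when the bar is fully closed, or the two block each other.
- catch_grip (a point): Point in the white square grip block of the catch: block 26 x 26 mm (tray x, y) and 36 mm tall, its centre line through this point, its top 16 mm above and its foot 20 mm below it; this point is 38 mm above the cabinet top. It slides on a 12 mm high bracket at tray x -58 to -2, y 186 to 304 mm. Axes as the tray's.
- pocket1 (a point): Centre of the floor of pocket 1 (pocket 1 at the tray's +y end, 5 at its -y end); Pocket 110 mm (tray x) by 44 mm (tray y) inside, 14 mm deep; axes as the tray's.
- pocket2 (a point): Centre of the floor of pocket 2 (pocket 1 at the tray's +y end, 5 at its -y end); Pocket 110 mm (tray x) by 44 mm (tray y) inside, 14 mm deep; axes as the tray's.
- pocket3 (a point): Centre of the floor of pocket 3 (pocket 1 at the tray's +y end, 5 at its -y end); Pocket 110 mm (tray x) by 44 mm (tray y) inside, 14 mm deep; axes as the tray's.
- pocket4 (a point): Centre of the floor of pocket 4 (pocket 1 at the tray's +y end, 5 at its -y end); Pocket 110 mm (tray x) by 44 mm (tray y) inside, 14 mm deep; axes as the tray's.
- pocket5 (a point): Centre of the floor of pocket 5 (pocket 1 at the tray's +y end, 5 at its -y end); Pocket 110 mm (tray x) by 44 mm (tray y) inside, 14 mm deep; axes as the tray's.
- box_white: Counter box, white with two brass bands, closed and solid, 100 x 34 x 34 mm, 0.1 to 0.2 kg. Origin at its centre, x along its length; all four long sides are alike. May be absent (None).
- box_blue: Counter box, blue with two brass bands, closed and solid, 100 x 34 x 34 mm, 0.1 to 0.2 kg. Origin at its centre, x along its length; all four long sides are alike. May be absent (None).
- box_yellow: Counter box, yellow with two brass bands, closed and solid, 100 x 34 x 34 mm, 0.1 to 0.2 kg. Origin at its centre, x along its length; all four long sides are alike. May be absent (None).
- box_orange: Counter box, orange with two brass bands, closed and solid, 100 x 34 x 34 mm, 0.1 to 0.2 kg. Origin at its centre, x along its length; all four long sides are alike. May be absent (None).
- box_black: Counter box, black with two brass bands, closed and solid, 100 x 34 x 34 mm, 0.1 to 0.2 kg. Origin at its centre, x along its length; all four long sides are alike. May be absent (None).
- abacus: Rosewood abacus lying flat, 200 x 110 x 18 mm. Origin at the centre of its underside. Not part of the job.
- trinket: Black lacquer trinket box, 94 x 74 x 54 mm. Origin at the centre of its underside. Not part of the job.
- tankard: Pewter tankard, 84 mm wide, 115 mm tall, handle at its +y. Origin at the centre of its underside. Not part of the job.
- dice_bowl: White porcelain bowl, 120 mm wide, 45 mm tall. Origin at the centre of its underside. Not part of the job.
Things that resemble listed ones, but are neither listed nor needed, are in the scene too. There is more than one size of the box_orange; the job needs the smallest.

How it is judged (in metres and radians):
On the way, in this order (a step that is already met when the one before it is completed fails the run):
1. the transport catch is pulled fully out (within 4 mm of its stop) (value of joint catch above 0.036 m), for 0.2 s.
2. the keeper bar is slid fully open (within 4 mm of its stop) (value of joint keeper above 0.071 m), for 0.2 s.
3. every box lies on a pocket floor while the keeper bar is still open (z of box_white in the frame of tray between 0.021 and 0.029 m and x of box_white in the frame of tray between -0.012 and 0.012 m and y of box_white in the frame of tray between -0.165 and 0.165 m and z of box_blue in the frame of tray between 0.021 and 0.029 m and x of box_blue in the frame of tray between -0.012 and 0.012 m and y of box_blue in the frame of tray between -0.165 and 0.165 m and z of box_yellow in the frame of tray between 0.021 and 0.029 m and x of box_yellow in the frame of tray between -0.012 and 0.012 m and y of box_yellow in the frame of tray between -0.165 and 0.165 m and z of box_orange in the frame of tray between 0.021 and 0.029 m and x of box_orange in the frame of tray between -0.012 and 0.012 m and y of box_orange in the frame of tray between -0.165 and 0.165 m and z of box_black in the frame of tray between 0.021 and 0.029 m and x of box_black in the frame of tray between -0.012 and 0.012 m and y of box_black in the frame of tray between -0.165 and 0.165 m and linear speed of each of box_white, box_blue, box_yellow, box_orange, box_black below 0.02 m/s and value of joint keeper above 0.06 m), for 0.2 s.
At the end, for the whole second after the job is handed in: Every box present lies at rest on the floor of a pocket (centre within 4 mm of its resting height, within 12 mm of the pocket's middle lengthwise) and the keeper bar and the catch are each within 4 mm of their closed stops (z of box_white in the frame of tray between 0.021 and 0.029 m and x of box_white in the frame of tray between -0.012 and 0.012 m and y of box_white in the frame of tray between -0.165 and 0.165 m and z of box_blue in the frame of tray between 0.021 and 0.029 m and x of box_blue in the frame of tray between -0.012 and 0.012 m and y of box_blue in the frame of tray between -0.165 and 0.165 m and z of box_yellow in the frame of tray between 0.021 and 0.029 m and x of box_yellow in the frame of tray between -0.012 and 0.012 m and y of box_yellow in the frame of tray between -0.165 and 0.165 m and z of box_orange in the frame of tray between 0.021 and 0.029 m and x of box_orange in the frame of tray between -0.012 and 0.012 m and y of box_orange in the frame of tray between -0.165 and 0.165 m and z of box_black in the frame of tray between 0.021 and 0.029 m and x of box_black in the frame of tray between -0.012 and 0.012 m and y of box_black in the frame of tray between -0.165 and 0.165 m and linear speed of each of box_white, box_blue, box_yellow, box_orange, box_black below 0.02 m/s and value of joint each of keeper, catch below 0.004 m); the robot touches nothing.
It fails at once if one of the other things on the cabinet is moved more than 40 mm (distance of any of abacus, trinket, tankard, dice_bowl from where it was at the start of the episode above 0.04 m).
Of box_white, box_blue, box_yellow, box_orange, box_black only 3 to 5 are there at a start; the rules pass over those that are not, and their reading is None.
At some moment in a run one of box_white, box_blue, box_yellow, box_orange, box_black may be knocked a few centimetres aside while the robot is not near it.
Once in a run the grip may slacken for a moment while it holds something.
It also fails if it takes over 210 s, if anything falls off the work surface, if the arm or the gripper's body presses on something with over 40 N, if the wrist force passes 120 N, or if a joint passes its speed limit or range.

## Robot

A 6-joint arm with a two-finger parallel gripper is mounted at the origin on the work surface. World frame = base frame: x ahead of the robot, y to its left, z up, the work surface at z = 0. Lengths are in mm, angles in rad, forces in N, time in s.
With the tool pointing down it reaches from about 275 to 875 mm from the base axis. Payload 12.5 kg.
Tool frame: the origin (TCP) lies at the very end of the fingers, on their centre line; the grasp point (between the pads) lies 19 mm behind it; z points along the fingers, y is the line along which they close (so a half turn about z gives the same grasp; the last joint's range is limited). The gripper opens to 85 mm and grips with 20 to 120 N. Pads are 22 mm wide; open, the fingers measure 114 mm over their backs; the gripper's body (76 mm by 85 mm) begins 54 mm behind the grasp point. The pads swing forward as they close: fully open they stand 13 mm farther back than shut.
Start: joints at [-1.418, 0.351, 1.652, -0, 1.139, -0.085], TCP at [129.582, -534.503, 231.29] pointing down, gripper open.
Joint ranges: [-2.75, 2.75], [-0.79, 2.1], [0.01, 2.65], [-1.57, 4.71], [0.07, 3.14], [-2.87, 2.87]. Speed limits (rad/s): [2.22, 2.22, 2.79, 3.14, 3.14, 3.14].

## Interface

Orientations are given as a unit quaternion [w, x, y, z].
In Python, from bench import robot, kinematics, monitor, vision gives the robot as it stands. The module is installed in compiled form; this text tells all that it offers. Calls block until the motion is done:
- robot.move_ptp(position, orientation): joint-space move of the TCP to a pose.
- robot.move_l(position, attitude=None, v=150, guard=None): straight line of the TCP; attitude=None keeps the orientation; v is the mean speed in mm/s. With guard (N) it stops when the force on the tool has changed by that much, and returns True; else False.
- robot.move_j(angles): joint-space move.
- robot.let_go() and robot.grab(): open the fingers fully, or close them until they stop; the grip force is fixed at half the most.
- robot.pause(seconds).
- kinematics.inverse_kinematics(position, orientation): joint angles nearest the present ones, or None.
- monitor.read_state(): the state.
- vision.snapshot(name): name is "side" or "top"; returns a dict with "img" (384x512x3 uint8, blue, green, red), "camera_matrix" (3x3 intrinsics, pixels), "distortion" ([k1, k2, p1, p2, k3] as OpenCV has them; the pictures are not rectified), "rvec" (rotation vector, rad) and "tvec" (3), from world to camera coordinates, as OpenCV has them. Camera axes: x right, y down, z forward; pixel columns grow to the right and rows downward; lengths in mm; the calibration is good to about 2 mm. A picture is of the moment at which its call begins. There is no depth.
A pose or a line that the arm cannot do raises robot.PlanningError and nothing moves.
- robot.sign_off(): hands the job in; it is judged then, once.
The state is a dict: "clock": time; "joints": joint angles; "joint_velocities": joint speeds; "joint_efforts": joint torques, N m; "eef_pos": TCP position; "ee_rot": TCP orientation; "contact_force": force on the tool from outside, world axes, zero at the start; "moment": the same for the moment, N m; "opening": finger opening in mm; "grip_force": force on a finger pad.
Only numpy, scipy, OpenCV 4.12 (cv2) and the standard library are available. Lean on these libraries where they do the work, as an engineer would, in place of code of your own. Each camera call takes 0.05 s, during which the arm holds its last target. There are 200 camera calls.

## Working session

There is one attempt and no reset: what is moved stays moved. The work goes in short steps, each a Python script; the robot and the scene stay as the last script left them, time stands still between calls to the robot, and variables do not carry over. Pictures are saved under pics/ and viewed, at most 14 in all, crops included, and the job is handed in when it is done.

```bash
mkdir -p pics
python3 - <<'E'
from bench import robot, kinematics, monitor, vision
import cv2,pickle
for n in("top","side"):
    s=vision.snapshot(n); pickle.dump(s,open(n+'.pkl','wb'))
    cv2.imwrite(f'pics/{n}0.png',cv2.resize(s['img'],(800,600),interpolation=cv2.INTER_CUBIC))
    R=cv2.Rodrigues(s['rvec'])[0]; print(n,-R.T@s['tvec'].ravel(),R[2],s['camera_matrix'][0])
print(monitor.read_state())
E
```

```text
top [ 165.81673497   -9.91425691 1732.07141164] [ 0.19070175  0.00732071 -0.98162073] [490.06240314   0.         262.72785079]
side [ 140.36062993 1256.05226602  947.33185547] [ 0.22661871 -0.79727717 -0.55945783] [492.70367391   0.         264.73699738]
{'clock': 0.1, 'joints': array([-1.41758394e+00,  3.51187733e-01,  1.65232391e+00, -3.48395987e-06,
        1.13907725e+00, -8.45937920e-02]), 'joint_velocities': array([ 0.00016587, -0.00168603, -0.00213088,  0.0008508 ,  0.00051545,
       -0.00040052]), 'joint_efforts': array([ 1.02027941e-03, -5.06832290e+01, -2.91875643e+01, -1.25965885e-04,
        2.63294372e-03,  8.06532825e-06]), 'eef_pos': array([ 129.54935763, -534.24206962,  230.82305988]), 'ee_rot': array([-4.97767887e-04,  9.92939142e-01,  1.18623824e-01, -1.86674888e-05]), 'contact_force': array([-0.72388679, -0.71606476,  0.04274675]), 'moment': array([ 0.00707119, -0.01292528, -0.0253372 ]), 'grip_force': 0.0, 'opening': 85.06144748237207}
```

View pics/top0.png

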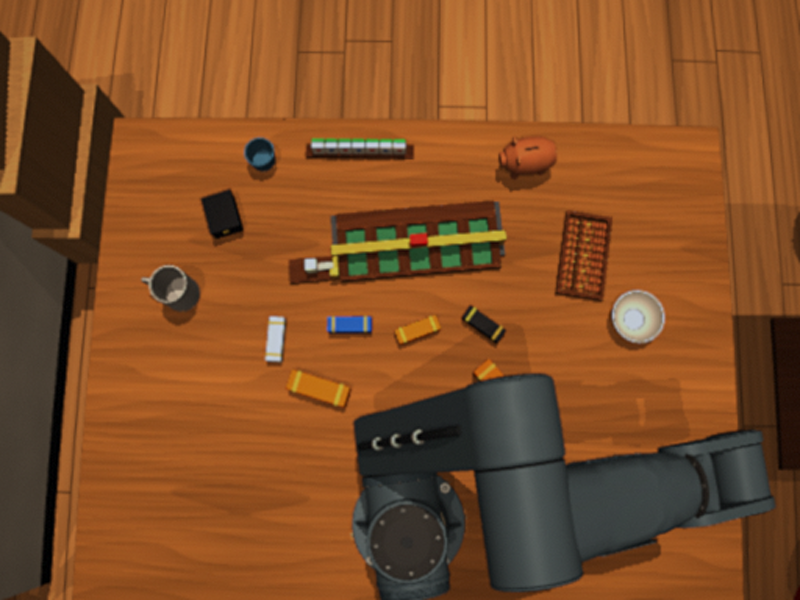

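View pics/side0.png

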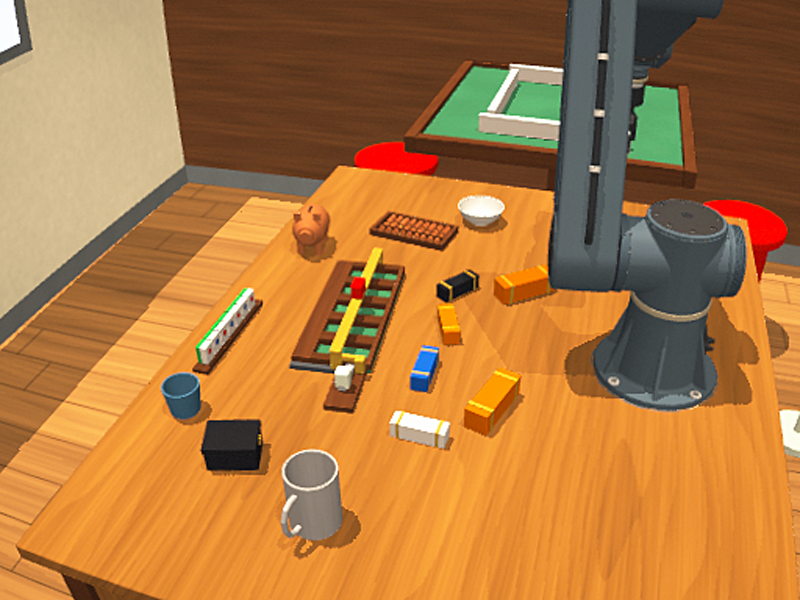

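Top view (800×600): tray at about (418,245) and keeper grip at (419,240). The catch is at (311,265), white box (275,340), blue (350,324) and black (484,324).

There are three orange candidates: (417,330), (318,388) and (488,370, half hidden by the arm). In the side view they sit at (449,325), (493,400) and (525,285). The first looks clearly the smallest. I'll measure all three, check their hues against yellow, and confirm with a crop.

```bash
cat > h.py <<'E'
from bench import robot, kinematics, monitor, vision
import cv2, numpy as np
def ray(s,uv,z):
    """pixel(s) -> world points on plane z (mm)"""
    uv=np.asarray(uv,float).reshape(-1,1,2)
    n=cv2.undistortPoints(uv,s['camera_matrix'],np.asarray(s['distortion'])).reshape(-1,2)
    R=cv2.Rodrigues(s['rvec'])[0]; c=-R.T@np.ravel(s['tvec'])
    d=np.c_[n,np.ones(len(n))]@R
    return c+d*((z-c[2])/d[:,2])[:,None]
def proj(s,p): return cv2.projectPoints(np.asarray(p,float).reshape(-1,3),s['rvec'],s['tvec'],s['camera_matrix'],np.asarray(s['distortion']))[0].reshape(-1,2)
RNG=dict(blue=((100,120,60),(125,255,255)),orange=((8,215,150),(24,255,255)),red=((0,200,120),(4,255,255)),
  green=((50,80,50),(85,255,255)),white=((0,0,150),(180,60,255)),yellow=((25,150,120),(33,255,255)),dark=((0,0,0),(180,255,45)))
def blobs(s,col,amin=30):
    hsv=cv2.cvtColor(s['img'],cv2.COLOR_BGR2HSV)
    m=cv2.inRange(hsv,*[np.array(v) for v in RNG[col]])
    cs=cv2.findContours(m,cv2.RETR_EXTERNAL,cv2.CHAIN_APPROX_NONE)[0]
    return [c for c in cs if cv2.contourArea(c)>=amin]
def quat(a):
    """tool down, closing line (tool y) at world angle a"""
    # Rz(psi)*Rx(pi): tool y = (sin psi,-cos psi); angle = psi-pi/2
    p=a+np.pi/2; return [0,np.cos(p/2),np.sin(p/2),0]
E
python3 - <<'E'
from h import *; import pickle
for n in("top","side"):
    s=pickle.load(open(n+'.pkl','rb')); hsv=cv2.cvtColor(s['img'],cv2.COLOR_BGR2HSV)
    for col in RNG:
        for c in blobs(s,col,25):
            if cv2.contourArea(c)>3000: continue
            p=c.reshape(-1,2); w=ray(s,p,34)[:,:2]
            if not(150<w[:,0].mean()<900 and abs(w[:,1].mean())<500): continue
            m=np.zeros(hsv.shape[:2],np.uint8); cv2.drawContours(m,[c],-1,255,-1)
            r=cv2.minAreaRect(w.astype(np.float32))
            print(n,col,p.mean(0).round(),cv2.contourArea(c),np.round(r[0]),np.round(r[1]),round(r[2]),[int(v) for v in cv2.mean(hsv,m)[:3]])
    cr=s['img'][200:260,150:330] if n=='top' else s['img'][160:290,240:360]
    k=4 if n=='top' else 4
    cv2.imwrite(f'pics/c{n}.png',cv2.resize(cr,None,fx=k,fy=k,interpolation=cv2.INTER_CUBIC))
a=cv2.imread('pics/ctop.png');b=cv2.imread('pics/cside.png')
b=b[:360] if b.shape[0]>360 else b
o=np.zeros((600,800,3),np.uint8);o[:240,:720]=a;o[240:600,:480]=b;cv2.imwrite('pics/crop.png',o)
E
```

```text
top blue [223. 208.] 144.0 [432. 141.] [32. 57.] 1 [109, 192, 168]
top orange [220. 253.] 31.0 [273. 147.] [11. 47.] 73 [15, 226, 185]
top orange [203. 248.] 306.0 [290. 206.] [85. 48.] 74 [15, 227, 189]
top orange [186. 243.] 37.0 [307. 267.] [13. 47.] 74 [15, 225, 186]
top orange [315. 239.] 39.5 [ 329. -180.] [20. 43.] 12 [13, 227, 184]
top orange [309. 235.] 40.0 [ 342. -160.] [14. 44.] 40 [13, 228, 185]
top orange [267. 210.] 144.5 [425. -13.] [34. 62.] 22 [16, 224, 190]
top red [268. 153.] 46.0 [632. -14.] [22. 36.] 1 [1, 221, 188]
top green [228. 169.] 123.0 [573. 126.] [47. 39.] 2 [63, 126, 93]
top green [248. 167.] 127.0 [579.  57.] [44. 43.] 1 [63, 126, 93]
top green [268. 165.] 131.0 [588. -15.] [48. 41.] 8 [63, 125, 87]
top green [288. 164.] 127.0 [595. -86.] [48. 41.] 7 [63, 126, 96]
top green [308. 162.] 120.5 [ 603. -157.] [46. 41.] 8 [63, 127, 96]
top green [227. 151.] 66.0 [639. 134.] [26. 36.] 1 [63, 127, 111]
top green [247. 149.] 65.5 [648.  64.] [26. 40.] 1 [63, 127, 108]
top green [266. 146.] 40.0 [658.  -7.] [18. 41.] 8 [63, 126, 111]
top green [286. 146.] 65.5
[... 1735 characters left out ...]
15, 43, 157]
side white [284. 278.] 61.5 [353. 325.] [15. 62.] 10 [22, 30, 214]
side white [268. 274.] 353.5 [397. 322.] [64. 73.] 87 [30, 28, 225]
side white [220. 240.] 111.5 [573. 224.] [33. 69.] 11 [19, 34, 219]
side white [146. 207.] 397.5 [858. 131.] [ 42. 268.] 1 [19, 45, 198]
side yellow [221. 208.] 160.5 [624.  64.] [ 20. 183.] 6 [25, 203, 254]
side yellow [237. 170.] 83.0 [ 649. -165.] [ 20. 160.] 6 [25, 203, 254]
side dark [152. 283.] 441.0 [689. 449.] [101. 117.] 18 [110, 45, 28]
side dark [283. 187.] 45.0 [ 461. -103.] [24. 61.] 14 [111, 93, 26]
side dark [296. 183.] 92.5 [ 424. -139.] [99. 40.] 82 [108, 63, 27]
side dark [352. 159.] 28.5 [ 262. -366.] [  7. 244.] 7 [83, 79, 35]
```

View pics/crop.png

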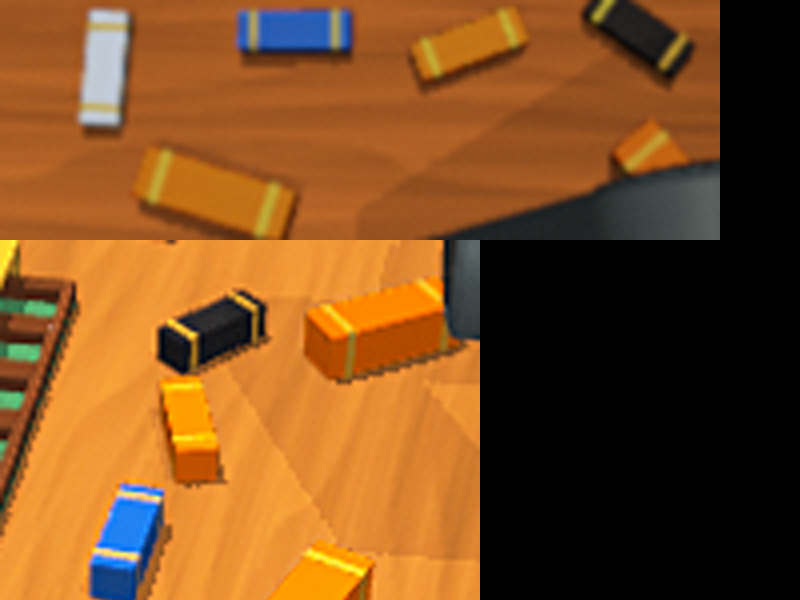

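The crop confirms it: orange (267,210) in the top image measures about 62×34 mm between its bands, so it is the 100×34 box. The other two oranges have about 48 mm faces. All three have hue 13–16 against 25 for yellow, so box_yellow seems absent. I'll swing the arm aside and take one clean measurement.

```bash
cat >> h.py <<'E'
def sil(s,near,col,r=22):
    """silhouette hull points of a banded box near pixel: body colour + brass bands"""
    hsv=cv2.cvtColor(s['img'],cv2.COLOR_BGR2HSV).astype(int); H,S,V=hsv[...,0],hsv[...,1],hsv[...,2]
    band=(H>=18)&(H<=33)&(S>110)&(V>130)&(S<235)
    body={'blue':(H>95)&(H<128)&(S>110),'white':(S<75)&(V>110),'orange':(H>=8)&(H<=25)&(S>214)&(V>125),'black':(V<62)}[col]
    d=np.hypot(*(np.indices(H.shape)[::-1]-np.array(near)[:,None,None]))
    m=((body|((band) if col!='orange' else (band&(H>=20))))&(d<r)).astype(np.uint8)
    n,l,st,_=cv2.connectedComponentsWithStats(m,connectivity=8)
    k=1+np.argmax(st[1:,4]); p=np.argwhere(l==k)[:,::-1]
    return cv2.convexHull(p.astype(np.int32)),p
def boxpose(s,near,col,r=22):
    h,p=sil(s,near,col,r)
    M=cv2.moments(h); c=[M['m10']/M['m00'],M['m01']/M['m00']]
    w=ray(s,c,17)[0,:2]; q=ray(s,p,25)[:,:2]; q=q-q.mean(0)
    ev,v=np.linalg.eigh(q.T@q); a=np.arctan2(v[1,1],v[0,1])
    return w,(a+np.pi/2)%np.pi-np.pi/2,np.ptp(q@v[:,::-1],axis=0),c
E
python3 - <<'E'
from h import *; import pickle
j=monitor.read_state()['joints'].copy(); j[0]=-2.6; robot.move_j(j)
t,d=vision.snapshot('top'),vision.snapshot('side'); pickle.dump((t,d),open('s1.pkl','wb'))
a=np.hstack([cv2.resize(t['img'],(400,300),interpolation=cv2.INTER_AREA),cv2.resize(d['img'],(400,300),interpolation=cv2.INTER_AREA)]);cv2.imwrite('pics/clear.png',a)
for col,n,m in(('white',(176,216),(268,274)),('blue',(223,208),(272,236)),('orange',(267,210),(287,207)),('black',(309,208),(292,183))):
    for s,k in((t,n),(d,m)):
        w,an,sz,c=boxpose(s,k,col); print(col,np.round(c,1),w.round(1),round(np.degrees(an),1),sz.round())
def cen(s,col,near,z,r=12):
    b=[c for c in blobs(s,col,20) if np.hypot(*(c.reshape(-1,2).mean(0)-near))<r]
    h=cv2.convexHull(np.vstack(b));M=cv2.moments(h);return ray(s,[M['m10']/M['m00'],M['m01']/M['m00']],z)[0]
print('red',cen(t,'red',(268,153),72),cen(d,'red',(229,184),72))
# yaw from yellow bar
for s in(t,d):
    y=np.vstack([c.reshape(-1,2) for c in blobs(s,'yellow',40)]); w=ray(s,y,56)[:,:2]
    w=w[(w[:,0]>560)&(w[:,0]<700)&(abs(w[:,1])<260)]
    l=cv2.fitLine(w.astype(np.float32),cv2.DIST_HUBER,0,.01,.01).ravel(); print('bar',l,w[:,1].min(),w[:,1].max(),np.degrees(np.arctan(-l[0]/l[1])))
for s,n in((t,(203,169)),(d,(220,240))):
    b=[c for c in blobs(s,'white',20) if np.hypot(*(c.reshape(-1,2).mean(0)-n))<10]
    p=np.vstack(b).reshape(-1,2); print('catch px',p.min(0),p.max(0)); w=ray(s,p,54)[:,:2];th=np.radians(6.1);O=cen(t,'red',(268,153),72)[:2]
    q=(w-O)@np.array([[np.cos(th),-np.sin(th)],[np.sin(th),np.cos(th)]]);print(q.min(0),q.max(0))
    for y0 in range(int(q[:,1].min()),int(q[:,1].max()),6):
        k=q[(q[:,1]>=y0)&(q[:,1]<y0+6)];print(y0,k[:,0].min().round(),k[:,0].max().round()) if len(k) else 0
E
```

```text
white [175.5 216.5] [399.3 310.3] -1.7 [103.  36.]
white [268.2 274.2] [400.6 305. ] -9.5 [113.  72.]
blue [223.  207.5] [434.5 142.6] -89.5 [57. 33.]
blue [271.1 235.2] [437.9 138.8] -84.8 [142.  42.]
orange [267.1 210.2] [427.6 -13.7] -68.0 [100.  35.]
orange [286.7 207.2] [427.2 -14.5] -70.6 [146.  42.]
black [309.1 207.3] [ 440.3 -162.5] 55.4 [97. 42.]
black [292.5 182.4] [ 443.5 -165.2] 67.3 [134.  76.]
red [623.4461133  -12.07523187  72.        ] [624.43269838 -13.95814177  72.        ]
bar [ 6.5195613e-02 -9.9787253e-01  6.2507495e+02 -4.5479984e+01] -158.90847118101263 78.20319073349836 3.7380846
bar [ 1.1282990e-01 -9.9361432e-01  6.1796497e+02  3.5644164e+00] -205.9260046566883 181.66347419355134 6.4784727
catch px [195 166] [212 172]
[-44.05263528 199.61213813] [-20.7872089  260.23708324]
199 -44.0 -33.0
205 -44.0 -33.0
211 -43.0 -32.0
217 -43.0 -32.0
223 -42.0 -31.0
229 -38.0 -34.0
235 -41.0 -23.0
241 -44.0 -22.0
247 -43.0 -21.0
253 -43.0 -21.0
259 -39.0 -21.0
catch px [214 233] [226 248]
[-50.19089033 228.41672193] [-15.09338263 295.92114579]
228 -46.0 -31.0
234 -44.0 -17.0
240 -45.0 -18.0
246 -41.0 -15.0
252 -40.0 -16.0
258 -41.0 -17.0
264 -46.0 -21.0
270 -47.0 -24.0
276 -48.0 -25.0
282 -50.0 -30.0
288 -48.0 -28.0
294 -49.0 -32.0
```

View pics/clear.png

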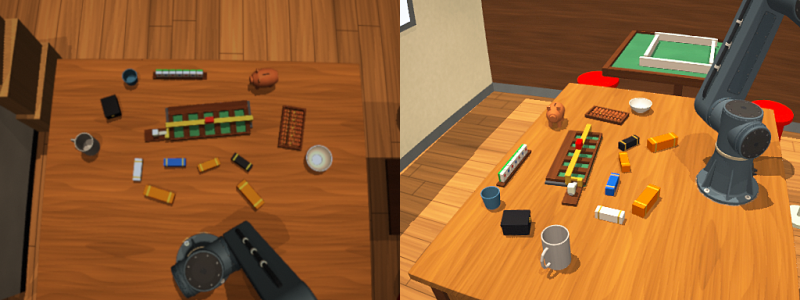

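Only four boxes are present: white, blue, orange and black. Both views agree to about 2–4 mm. Tray origin is ≈(623.7,−12.7), yaw ≈6.2°, and catch grip ≈ tray (−30,248). Next: pull the catch.

```bash
cat >> h.py <<'E'
import json,os
T=dict(O=[623.7,-12.7],th=6.2)
if os.path.exists('tray.json'): T=json.load(open('tray.json'))
TH=np.radians(T['th']); RT=np.array([[np.cos(TH),-np.sin(TH)],[np.sin(TH),np.cos(TH)]])
def W(x,y,z): return np.r_[np.array(T['O'])+RT@[x,y],z]
def L(p): return RT.T@(np.asarray(p)[:2]-T['O'])
def st():
    s=monitor.read_state(); return round(s['clock'],1),np.round(L(s['eef_pos']),1),s['eef_pos'].round(1),round(s['opening'],1),s['contact_force'].round(1),round(s['grip_force'],1)
def best(pos,a):
    """of the two equal closing angles pick the one reachable with least joint-6 turn"""
    o=[]
    for k in(a,a+np.pi):
        q=kinematics.inverse_kinematics(list(pos),quat(k))
        if q is not None: o.append((abs(q[5]),k))
    return quat(min(o)[1])
E
python3 - <<'E'
from h import *
p=W(-30,248,0); q=best(p+[0,0,150],TH)
robot.let_go(); robot.move_ptp(p+[0,0,160],q); print(st())
print(robot.move_l(p+[0,0,22],v=100,guard=12),st())
robot.grab(); print(st())
print(robot.move_l(W(-30,248+46,22),v=40,guard=25),st())
s=vision.snapshot('side'); cv2.imwrite('pics/catch.png',cv2.resize(s['img'][150:310,150:350],(750,600)))
E
```

```text
(6.6, array([-29.9, 247.4]), array([567.3, 230. , 160. ]), 85.6, array([ 0.5,  0.2, -0.4]), 0.0)
False (8.1, array([-29.6, 248.1]), array([567.4, 230.7,  22.6]), 85.5, array([ 0.3, -0. ,  0.7]), 0.0)
(8.7, array([-27.9, 248.1]), array([569.2, 230.9,  22.7]), 25.0, array([10.8,  1.2, -2.7]), 63.8)
True (9.6, array([-27.7, 281.4]), array([565.8, 264.1,  22.5]), 24.8, array([ 3.4, -5.9,  4.5]), 64.7)
```

View pics/catch.png

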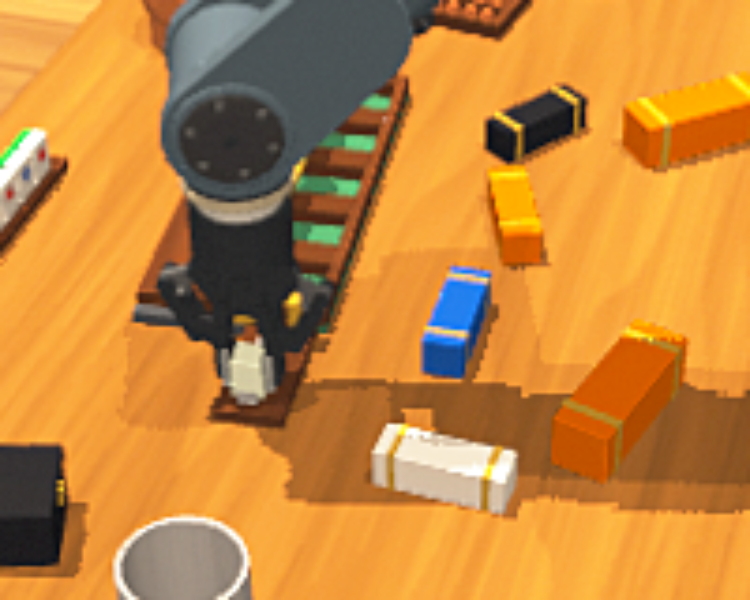

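The grip holds the white catch, and it stopped on force after 33 mm. I'll pull again to confirm it's at the stop, then open the keeper, gripping across tray x.

Run:
```python
from h import *
c=L(monitor.read_state()['eef_pos'])
print(robot.move_l(W(c[0],c[1]+12,22),v=25,guard=35),st())
robot.let_go(); c=monitor.read_state()['eef_pos']; robot.move_l([c[0],c[1],170])
p=W(0,0,0); q=best(p+[0,0,170],TH)
robot.move_ptp(p+[0,0,170],q)
t=vision.snapshot('top')
print(robot.move_l(p+[0,0,63],v=100,guard=12),st())
robot.grab(); print(st())
print(robot.move_l(W(85,0,63),v=50,guard=30),st())
c=L(monitor.read_state()['eef_pos']); print(robot.move_l(W(c[0]+12,c[1],63),v=25,guard=35),st())
```

```text
True (9.9, array([-27.6, 281.3]), array([565.8, 264. ,  22.4]), 25.4, array([-0.4, -5.6,  6.7]), 65.0)
False (14.0, array([ 0.4, -0.1]), array([624.1, -12.8,  63.7]), 85.6, array([ 0.4, -0. ,  1.2]), 0.0)
(14.6, array([ 0.1, -0. ]), array([623.8, -12.7,  63.3]), 22.5, array([-0.9,  0.4,  3.7]), 58.9)
True (16.0, array([74.8, -0.2]), array([698. ,  -4.8,  63.3]), 23.1, array([-6.6, -0.3,  9. ]), 60.6)
True (16.3, array([74.6, -0.2]), array([697.9,  -4.8,  63.2]), 23.1, array([-9.1, -0.3,  8.8]), 61.8)
```

The keeper travelled 74.7 mm to its stop, so tray x and the origin are confirmed. I'll release it, re-measure the pockets with the bar open, and re-measure the boxes.

```bash
cat >> h.py <<'E'
SEED=dict(white=[399.3,310.3],blue=[434.5,142.6],orange=[427.6,-13.7],black=[440.3,-162.5])
def look(t=None):
    t=t or vision.snapshot('top'); o={}
    for c,w in SEED.items():
        try: o[c]=boxpose(t,proj(t,[*w,17])[0],c,30)
        except ValueError: pass
    return o
E
python3 - <<'E'
from h import *; import pickle
robot.let_go(); c=monitor.read_state()['eef_pos']; robot.move_l([c[0],c[1],190])
j=monitor.read_state()['joints'].copy(); j[0]=-1.5; robot.move_j(j)
t=vision.snapshot('top'); pickle.dump(t,open('t2.pkl','wb'))
cv2.imwrite('pics/open.png',cv2.resize(t['img'][100:280,120:360],(800,600),interpolation=cv2.INTER_CUBIC))
P=[]
for c in blobs(t,'green',60):
    w=ray(t,c.reshape(-1,2),8)[:,:2]
    if 500<w[:,0].mean()<720 and abs(w[:,1].mean())<220:
        q=(w-T['O'])@RT; b=cv2.minAreaRect(w.astype(np.float32)); a=cv2.minAreaRect(q.astype(np.float32)); print('pocket',q.mean(0).round(1),q.min(0).round(1),q.max(0).round(1)); P.append(w.mean(0))
P=np.array(P);P=P[np.argsort(P[:,1])]; d=P[-1]-P[0]; print('yaw',np.degrees(np.arctan2(-d[0],d[1])),np.hypot(*d))
for k,v in look(t).items(): print(k,v[0].round(1),np.degrees(v[1]).round(1),v[2].round(),np.round(v[3],1))
E
```

```text
pocket [ -0.8 145.4] [-53.1 125. ] [ 51.8 166.6]
pocket [-1.9 73.4] [-54.   52.2] [51.3 94.5]
pocket [-2.   1.2] [-54.3 -20.2] [50.3 22.3]
pocket [ -2.1 -71.7] [-54.5 -92.7] [ 50.6 -50.2]
pocket [  -1.9 -143.7] [ -53.7 -164.8] [  51.5 -122.9]
yaw 5.999514826765174 289.11131282609216
white [400.  309.9] -2.1 [103.  37.] [175.7 216.3]
blue [434.5 142.6] -89.5 [57. 33.] [223.  207.5]
orange [427.3 -13.2] -67.8 [101.  35.] [266.9 210.3]
black [ 440.7 -162.5] 55.0 [96. 41.] [309.1 207.2]
```

View pics/open.png

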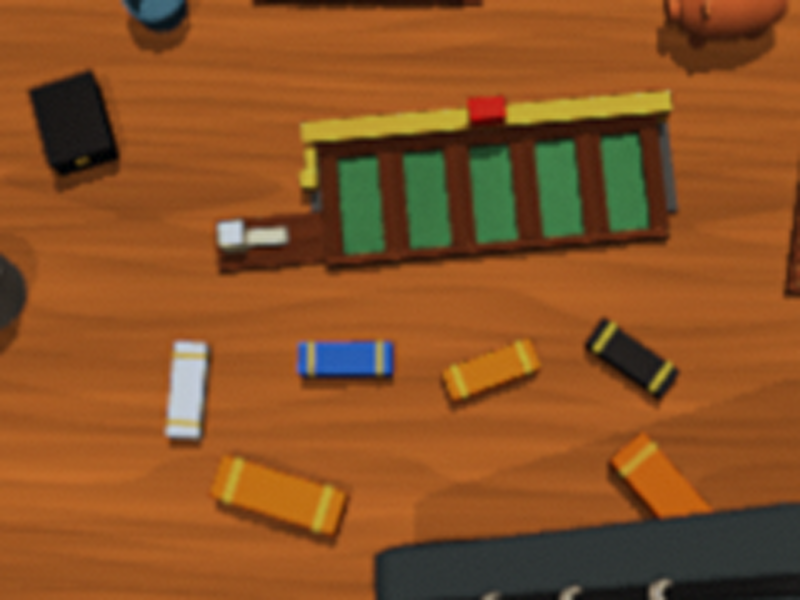

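The picture shows the catch out at (232,233), the bar open over the rear edge at y≈110, and all five pockets clear. The boxes haven't moved. I'll use pockets 2, 4, 1 and 5, with adjacent boxes biased apart so the opening fingers clear them. Blue goes first.

```bash
echo '{"O":[623.4,-12.0],"th":6.1}' > tray.json
cat >> h.py <<'E'
SLOT=dict(blue=69.5,orange=-69.5,white=146.5,black=-146.5)
def pick(col):
    w,a,sz,_=look()[col]; print(col,w.round(1),np.degrees(a).round(1),sz.round())
    assert np.hypot(*(w-SEED[col]))<60
    p=np.r_[w,0]; q=best(p+[0,0,130],a+np.pi/2)
    robot.move_ptp(p+[0,0,130],q); g=robot.move_l(p+[0,0,15],v=120,guard=12); print(g,st())
    if g: raise SystemExit('touched')
    robot.grab(); print(st()); robot.move_l(p+[0,0,110],v=150); print(st())
    return 30<monitor.read_state()['opening']<38
def place(col,dx=0):
    y=SLOT[col]; p=W(dx,y,0); q=best(p+[0,0,110],TH+np.pi/2)
    robot.move_ptp(p+[0,0,110],q); robot.pause(.2); print('hover',st())
    if not 30<monitor.read_state()['opening']<38: raise SystemExit('lost')
    robot.move_l(p+[0,0,50],v=120)
    g=robot.move_l(p+[0,0,24],v=40,guard=10); print('down',g,st())
    if g and monitor.read_state()['eef_pos'][2]>27.5: raise SystemExit('on wall?')
    robot.let_go(); robot.move_l(p+[0,0,130],v=150); print('placed',st())
def away():
    j=monitor.read_state()['joints'].copy(); j[0]=-1.5; robot.move_j(j)
E
python3 - <<'E'
from h import *
if pick('blue'):
    t=vision.snapshot('side'); cv2.imwrite('pics/held.png',cv2.resize(t['img'][120:300,180:340],None,fx=3,fy=3))
    place('blue')
away()
t=vision.snapshot('top'); cv2.imwrite('pics/p1.png',cv2.resize(t['img'][100:280,120:360],(800,600),interpolation=cv2.INTER_CUBIC))
E
```

```text
blue [434.5 142.6] -89.5 [57. 33.]
False (25.5, array([-171. ,  173.9]), array([434.9, 142.7,  15.5]), 85.3, array([ 0.3,  0.5, -0.3]), 0.0)
(26.0, array([-171.1,  173.8]), array([434.8, 142.7,  15.5]), 32.6, array([-1.5,  0.2,  6. ]), 60.2)
(26.8, array([-171.9,  173.7]), array([434. , 142.5, 109.3]), 32.8, array([ 0. ,  0.7, -2.3]), 59.6)
hover (28.2, array([-0.3, 69.9]), array([615.7,  57.5, 110.1]), 32.7, array([-0.8,  0.2, -0.9]), 59.7)
down True (29.5, array([-0.5, 69.5]), array([615.5,  57.1,  23.5]), 32.4, array([-1.2, -0.2,  5.1]), 60.5)
placed (31.0, array([-0.5, 69.5]), array([615.5,  57.1, 129.1]), 85.4, array([ 0.3,  0.5, -1.4]), 0.0)
```

View pics/p1.png

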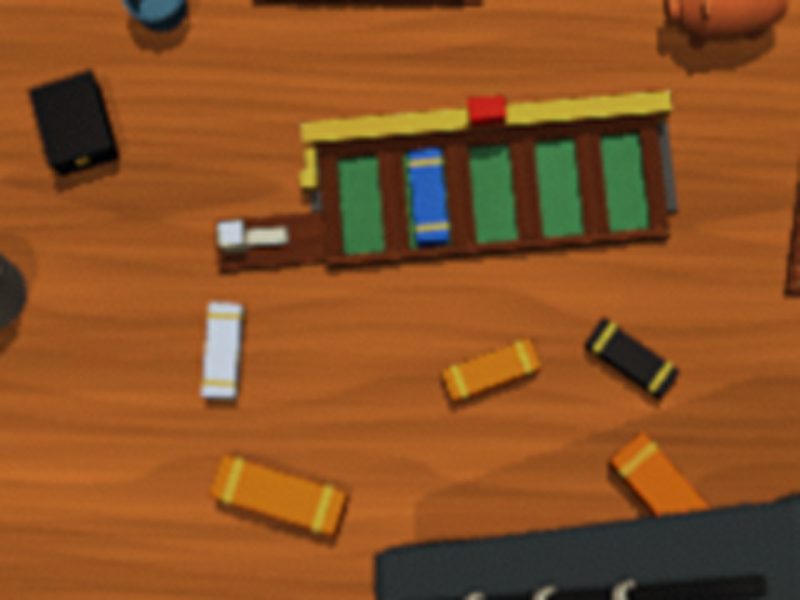

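Blue lies in pocket 2 at (429,197). White was knocked to (222,350), so I'll update its seed and re-measure it when picking. Next: orange, white, black.

```bash
cat >> h.py <<'E'
SEED['white']=[437,268]
E
python3 - <<'E'
from h import *
for c in('orange','white','black'):
    if not pick(c): print('grip failed',c); break
    place(c); away()
away()
t=vision.snapshot('top'); s=vision.snapshot('side')
a=cv2.resize(t['img'][100:280,120:360],(400,300),interpolation=cv2.INTER_CUBIC);b=cv2.resize(s['img'][130:280,180:380],(400,300),interpolation=cv2.INTER_CUBIC)
cv2.imwrite('pics/p2.png',cv2.resize(np.hstack([a,b]),(800,300)))
E
```

```text
orange [427.3 -13.7] -67.7 [102.  35.]
False (37.6, array([-194.9,   19. ]), array([427.6, -13.8,  15.5]), 85.1, array([0.2, 0.3, 0.2]), 0.0)
(38.2, array([-195.1,   19.1]), array([427.4, -13.8,  15.5]), 32.8, array([-2.1,  0.2,  8.5]), 60.2)
(38.9, array([-195.7,   19.2]), array([426.8, -13.7, 109.4]), 32.8, array([ 0.7, -0.4, -1.9]), 59.8)
hover (40.7, array([ -0.1, -69.4]), array([630.6, -81. , 110.1]), 32.6, array([-0.6, -0. , -1.4]), 59.6)
down True (42.0, array([ -0.5, -69.4]), array([630.3, -81. ,  23.5]), 32.7, array([0. , 0.8, 4.6]), 60.5)
placed (43.5, array([ -0.5, -69.3]), array([630.2, -81. , 129. ]), 85.5, array([-0.3, -0.6,  0.2]), 0.0)
white [441.6 274.4] -1.8 [101.  37.]
False (50.7, array([-149.9,  304.2]), array([442. , 274.6,  15.6]), 85.3, array([ 0.4,  0.3, -0.2]), 0.0)
(51.2, array([-150.1,  304.2]), array([441.8, 274.6,  15.5]), 32.9, array([-0.9,  0.2,  6.4]), 60.7)
(52.0, array([-150.9,  303.9]), array([441.1, 274.2, 109.2]), 32.8, array([-0.5, -0.8, -2.4]), 59.7)
hover (53.1, array([ -0.6, 147.8]), array([607.1, 134.9, 110.1]), 32.8, array([-0.2,  0. , -2. 
[... 211 characters left out ...]
 0.1]), 0.0)
black [ 440.7 -162.5] 55.1 [96. 41.]
False (62.2, array([-197.3, -130.4]), array([ 441.1, -162.7,   15.5]), 85.3, array([-0.2, -0.1,  0.4]), 0.0)
(62.8, array([-197.4, -130.3]), array([ 441. , -162.6,   15.5]), 32.8, array([-1.7,  0.8,  6.5]), 60.7)
(63.6, array([-198.1, -129.9]), array([ 440.3, -162.2,  109.3]), 32.7, array([ 0.1,  1. , -1.5]), 59.7)
hover (64.7, array([  -0.6, -146.7]), array([ 638.4, -158. ,  110.1]), 32.5, array([-0.6, -0.7, -1.3]), 59.6)
down True (66.0, array([  -0.5, -146.3]), array([ 638.5, -157.5,   23.6]), 32.6, array([-0.9,  0.6,  4.7]), 60.5)
placed (67.5, array([  -0.5, -146.3]), array([ 638.4, -157.5,  129. ]), 84.7, array([ 0.4,  0.3, -0.3]), 0.0)
```

View pics/p2.png

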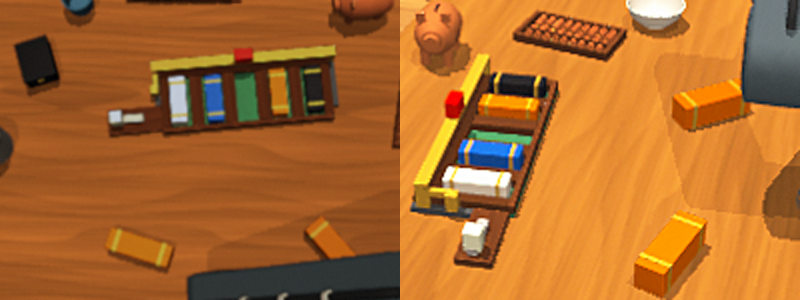

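All four look seated. I'll check their tray coordinates in numbers before closing the keeper.

Run:
```python
from h import *
t=vision.snapshot('top'); s=vision.snapshot('side')
for c,y in SLOT.items():
    for n,v in(('top',t),('side',s)):
        h,p=sil(v,proj(v,W(0,y,25))[0],c,17 if n=='top' else 14); M=cv2.moments(h); m=[M['m10']/M['m00'],M['m01']/M['m00']]
        q=(ray(v,p,42)[:,:2]-T['O'])@RT; print(c,n,L(ray(v,m,25)[0]).round(1),q.min(0).round(),q.max(0).round())
```

```text
blue top [-0.7 70.2] [-36.  51.] [25. 87.]
blue side [ 1.2 59.7] [-52.  47.] [ 41. 116.]
orange top [  0.4 -69.1] [-54. -84.] [ 46. -51.]
orange side [  3.  -81.2] [-55. -91.] [ 44. -22.]
white top [  2.4 147.4] [-53. 128.] [ 49. 164.]
white side [  3.1 143.9] [-51. 127.] [ 39. 213.]
black top [   7.3 -149.2] [ -63. -186.] [  58. -115.]
black side [   1.8 -156.6] [ -57. -169.] [ 46. -95.]
```

All boxes are within about 3 mm lengthwise and at seated height (black's top mask picks up some dark wood, but its side reading is fine). Now close the keeper and push the catch in.

Run:
```python
from h import *
p=W(75,0,0); q=best(p+[0,0,170],TH)
robot.move_ptp(p+[0,0,170],q)
print(robot.move_l(p+[0,0,63],v=100,guard=12),st())
robot.grab(); print(st())
print(robot.move_l(W(-10,0,63),v=50,guard=30),st())
c=L(monitor.read_state()['eef_pos'])
if c[0]<4:
    print(robot.move_l(W(c[0]-12,c[1],63),v=25,guard=35),st())
robot.let_go(); c=monitor.read_state()['eef_pos']; robot.move_l([c[0],c[1],190]); away()
s=vision.snapshot('side'); t=vision.snapshot('top')
a=cv2.resize(t['img'][100:280,120:360],(400,300),interpolation=cv2.INTER_CUBIC);b=cv2.resize(s['img'][130:280,180:380],(400,300),interpolation=cv2.INTER_CUBIC)
cv2.imwrite('pics/p3.png',np.hstack([a,b]))
```

```text
False (74.8, array([75.5, -0. ]), array([698.4,  -4. ,  63.8]), 85.2, array([ 0.1,  0. , -0.9]), 0.0)
(75.4, array([75.,  0.]), array([697.9,  -4. ,  63.3]), 22.6, array([-2.2,  0.9,  2.8]), 58.9)
True (76.8, array([-0.,  0.]), array([623.4, -12. ,  63.3]), 22.8, array([ 6. ,  0.3, -1.7]), 63.4)
True (77.1, array([ 0., -0.]), array([623.4, -12. ,  63.4]), 22.6, array([ 9.2,  0.8, -1.3]), 64.6)
```

View pics/p3.png

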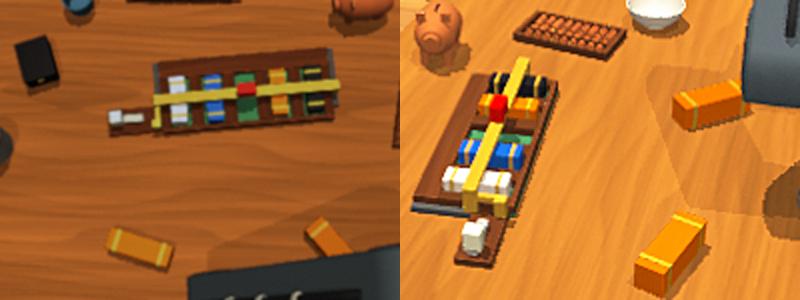

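The keeper is closed at 0.0. Now grip the catch where it was left and push it in.

Run:
```python
from h import *
p=np.array([565.8,264.0,0]); q=best(p+[0,0,160],TH)
robot.move_ptp(p+[0,0,160],q)
print(robot.move_l(p+[0,0,22],v=100,guard=12),st())
robot.grab(); print(st()); a=L(monitor.read_state()['eef_pos'])
print(robot.move_l(W(a[0],a[1]-48,22),v=40,guard=25),st())
c=L(monitor.read_state()['eef_pos']); print(robot.move_l(W(a[0],c[1]-10,22),v=25,guard=30),st())
print('travel',a-L(monitor.read_state()['eef_pos']))
robot.let_go(); c=monitor.read_state()['eef_pos']; robot.move_l([c[0],c[1],170]); away()
s=vision.snapshot('side'); t=vision.snapshot('top')
a=cv2.resize(t['img'][100:280,120:360],(400,300),interpolation=cv2.INTER_CUBIC);b=cv2.resize(s['img'][130:280,180:380],(400,300),interpolation=cv2.INTER_CUBIC)
cv2.imwrite('pics/p4.png',np.hstack([a,b]))
```

```text
False (86.7, array([-27.6, 280.6]), array([566.1, 264.1,  22.6]), 85.6, array([0.3, 0.5, 0.6]), 0.0)
(87.3, array([-27.9, 280.6]), array([565.8, 264. ,  22.2]), 25.1, array([-0.6, -0.5,  2.8]), 62.4)
True (88.2, array([-27.9, 240.6]), array([570.1, 224.3,  22.2]), 25.2, array([-1.5,  4.5,  3.7]), 62.3)
True (88.5, array([-27.9, 240.6]), array([570.1, 224.3,  22.3]), 25.5, array([-0.8,  6.1,  2.3]), 62.3)
travel [1.44845350e-02 3.99318281e+01]
```

View pics/p4.png

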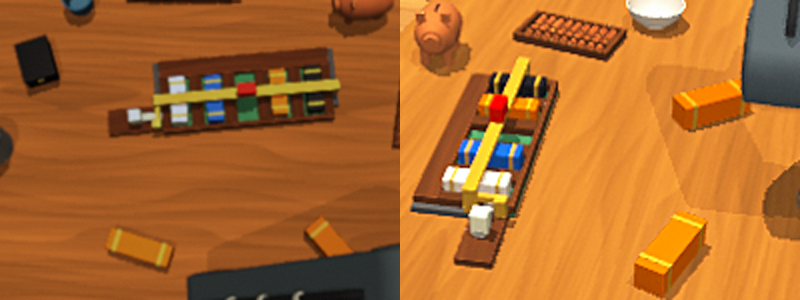

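The catch travelled 39.9 mm and is fully in at (134,116). The keeper is over the seated boxes and the arm is clear, so I'm handing in.

```bash
python3 -c "
from bench import robot
print(robot.sign_off())"
```

```text
the job is handed in; nothing more can be done
None
```

The job is handed in: all four boxes present (white, blue, orange, black; no yellow found) are seated in pockets 1, 2, 4 and 5, the keeper bar is closed, the catch is locked, and the arm is clear; sign-off gave no verdict.

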